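Line up the calibrator inserts by size

ROBOT

A 6-joint arm with a two-finger parallel gripper is mounted at the origin on the work surface. World frame = base frame: x ahead of the robot, y to its left, z up, the work surface at z = 0. Lengths are in m, angles in rad, forces in N, time in s.
With the tool pointing down it reaches from about 0.3 to 0.75 m from the base axis. Payload 8.5 kg.
Tool frame: the origin (TCP) lies between the finger pads; the fingertips stand 25 mm ahead of it and the grasp point (between the pads) lies 6 mm ahead of it; z points along the fingers, y is the line along which they close (so a half turn about z gives the same grasp; the last joint's range is limited). The gripper opens to 85 mm and grips with 20 to 120 N. Pads are 22 mm wide; open, the fingers measure 114 mm over their backs; the gripper's body (76 mm by 85 mm) begins 54 mm behind the grasp point. The pads swing forward as they close: fully open they stand 13 mm farther back than shut.
Start: joints at [1.1, 0.381, 1.297, -0, 1.464, -0.215], TCP at [0.139, 0.532, 0.256] pointing down, gripper open.
Joint ranges: [-3.11, 3.11], [-0.89, 2.33], [0.22, 2.48], [-1.42, 4.56], [0.17, 2.85], [-2.88, 2.88]. Speed limits (rad/s): [2.39, 2.39, 3.14, 3.14, 3.14, 3.14].

INTERFACE

Orientations are given as a rotation vector (axis times angle).
In Python, from bench import read_state, grab_frame, camera_model, sign_off gives the robot as it stands.
- The arm moves only by the tool move_arm, never from a script. Its arguments are lists of equal length, an entry for each row: "translation": the shift along the tool's x, y, z scaled (see below), a list of three; "roll": the turn about the tool's z scaled (see below); "claw": the opening, from 0 (shut) to 1 (fully open). A call has exactly 10 rows; each row shifts and turns the commanded pose from where the row before left it, along the tool's axes as they then stand; what a row does not reach is not made up. The controller multiplies each number of a shift by 0.04 m and each number of a turn by 0.08 rad. A row lasts 1/10 s, in which the tool goes at most 50 mm and 8.59 degrees, less where a joint would pass 70% of its speed; a pose out of reach is approached as far as the arm can. A call with a number of a shift or a turn outside -1 to 1 is refused whole. A call with a gripper value outside its range is refused whole. The fingers move at their own pace and stop on an object; "grip_force" is the grip in N (left out, the last holds). Time passes only in rows, so rows that do not move let the fingers close, or fill a call up. It gives the time, the measured TCP pose, the force, the opening and the grip force at its end, in the units of the state.
- read_state(): the state, without advancing time (a new reading comes with each control period).
- grab_frame(name): name is "scene" or "top"; returns (picture, depth): 384x512x3 uint8, blue, green, red; 384x512 float32, m along the optical axis (not along the pixel's ray), 0 where there is no reading.
- camera_model(name): a dict with "camera_matrix" (3x3 intrinsics, pixels), "k1" (the pictures are not rectified: a ray, as slopes to the right and down, at radius r is drawn at 1 + k1 r^2 times it, then the intrinsics apply), "rvec" (rotation vector, rad) and "tvec" (3), from world to camera coordinates, as OpenCV has them. Camera axes: x right, y down, z forward; pixel columns grow to the right and rows downward; lengths in m; the calibration is good to about 2 mm. A picture is of the moment at which its call begins. camera_model takes no time and is no camera call.
- sign_off(): hands the job in; it is judged then, once.
The state is a dict: "clock": time; "q": joint angles; "joint_velocities": joint speeds; "tau": joint torques, N m; "eef_pos": TCP position; "orientation": TCP orientation; "ft_force": force on the tool from outside, world axes, zero at the start; "wrist_torque": the same for the moment, N m; "grip_width": finger opening in m; "gripper_force": force on a finger pad.
Only numpy, scipy, OpenCV 4.12 (cv2) and the standard library are available. Lean on these libraries where they do the work, as an engineer would, in place of code of your own. Each camera call takes 0.05 s, during which the arm holds its last target. There are 200 camera calls.

TASK

Put the four aluminium calibrator inserts on the cooling rail in order of size: stand one upright in the middle of each white disc, the largest on the disc at the thermometer readout's end of the row and then down in size to the smallest at the far end. Do not tip any insert over on the way, leave the small amber jar with the black lid standing where it is, and let go of everything.

Things in the scene. Friction and masses are not known exactly. Their poses are not given: they have to be found in the camera images.
- insert_a: the largest insert: plain upright aluminium cylinder, 48 mm diameter, 86 mm tall, 0.4 kg (may vary by a quarter), black bore marks on its flat top. Loose, stands on the table at the start. Origin: centre of its underside; z is its axis, up.
- insert_b: the second largest insert: plain upright aluminium cylinder, 40 mm diameter, 74 mm tall, 0.24 kg (may vary by a quarter), black bore marks on its flat top. Loose, stands on the table at the start. Origin: centre of its underside; z is its axis, up.
- insert_c: the third largest insert: plain upright aluminium cylinder, 32 mm diameter, 62 mm tall, 0.13 kg (may vary by a quarter), black bore marks on its flat top. Loose, stands on the table at the start. Origin: centre of its underside; z is its axis, up.
- insert_d: the smallest insert: plain upright aluminium cylinder, 24 mm diameter, 50 mm tall, 0.06 kg (may vary by a quarter), black bore marks on its flat top. Loose, stands on the table at the start. Origin: centre of its underside; z is its axis, up.
- pad1: white ceramic disc, 56 mm diameter, 4 mm thick, fixed; number 1 of four alike, counted from the row's +y (left) end. They lie about 85 mm apart in a straight row along a dark steel rail (62 x 340 x 6 mm high), roughly along y, turned up to 0.15 rad. Origin: centre of its underside, 6 mm above the table; its top is 10 mm above the table.
- pad2: white ceramic disc, 56 mm diameter, 4 mm thick, fixed; number 2 of four alike, counted from the row's +y (left) end. They lie about 85 mm apart in a straight row along a dark steel rail (62 x 340 x 6 mm high), roughly along y, turned up to 0.15 rad. Origin: centre of its underside, 6 mm above the table; its top is 10 mm above the table.
- pad3: white ceramic disc, 56 mm diameter, 4 mm thick, fixed; number 3 of four alike, counted from the row's +y (left) end. They lie about 85 mm apart in a straight row along a dark steel rail (62 x 340 x 6 mm high), roughly along y, turned up to 0.15 rad. Origin: centre of its underside, 6 mm above the table; its top is 10 mm above the table.
- pad4: white ceramic disc, 56 mm diameter, 4 mm thick, fixed; number 4 of four alike, counted from the row's +y (left) end. They lie about 85 mm apart in a straight row along a dark steel rail (62 x 340 x 6 mm high), roughly along y, turned up to 0.15 rad. Origin: centre of its underside, 6 mm above the table; its top is 10 mm above the table.
- meter: the thermometer readout: white box instrument with black front and display, about 240 x 280 x 115 mm with its bail handle, fixed, beyond one end of the row, on the left (+y) or the right (-y) of the table; a black carrying case stands on the other side. Origin: on the table under the middle of its front edge (the bail's cross bar), the instrument extending to +x.
- jar: small closed amber jar with a black lid, 40 mm diameter, 50 mm tall, loose, standing upright among the inserts. Origin: centre of its underside. To be left alone. Between the inserts also lie a screwdriver and a probe (under 35 mm high, about 150 mm long, roughly along x); at least 10 mm is free between them and any insert.
Mind the look-alikes: they are no part of the job. What is shaped like the insert_b but blue is not meant.

How it is judged:
At the end, for the whole second after the job is handed in: Counted from the end of the row nearer the thermometer readout, the discs carry the largest, second, third and smallest insert, each upright (within 0.1 rad), standing on its disc with its axis within 12 mm of the disc's centre, at rest; the jar is within 30 mm of where it stood (((world y of meter above 0 m and horizontal distance between insert_a and pad1 below 0.012 m and horizontal distance between insert_b and pad2 below 0.012 m and horizontal distance between insert_c and pad3 below 0.012 m and horizontal distance between insert_d and pad4 below 0.012 m) or (world y of meter below 0 m and horizontal distance between insert_a and pad4 below 0.012 m and horizontal distance between insert_b and pad3 below 0.012 m and horizontal distance between insert_c and pad2 below 0.012 m and horizontal distance between insert_d and pad1 below 0.012 m)) and angle between each of insert_a, insert_b, insert_c, insert_d's own z axis and vertical below 0.1 rad and height (world z) of insert_a between 0.006 and 0.014 m and linear speed of each of insert_a, insert_b, insert_c, insert_d below 0.02 m/s and angular speed of each of insert_a, insert_b, insert_c, insert_d below 0.1 rad/s and height (world z) of insert_b between 0.006 and 0.014 m and height (world z) of insert_c between 0.006 and 0.014 m and height (world z) of insert_d between 0.006 and 0.014 m and distance of jar from where it was at the start of the episode below 0.03 m); the robot touches nothing.
It fails at once if an insert is tipped over (leans more than 0.6 rad) (angle between any of insert_a, insert_b, insert_c, insert_d's own z axis and vertical above 0.6 rad).
It fails at once if the amber jar is tipped (more than 0.5 rad) or shifted more than 30 mm (angle between jar's own z axis and vertical above 0.5 rad or distance of jar from where it was at the start of the episode above 0.03 m).
It also fails if it takes over 102 s, if anything falls off the work surface, if the arm or the gripper's body presses on something with over 40 N, if the wrist force passes 120 N, or if a joint passes its speed limit or range.

## Working session

There is one attempt and no reset: what is moved stays moved. The work goes in short steps, Python scripts to look and compute and a tool call to move; the robot and the scene stay as the last step left them, time stands still between calls to the robot, and variables do not carry over. Pictures are saved under pics/ and viewed, at most 14 in all, crops included, and the job is handed in when it is done.

Besides the shell and the picture viewer there is one more tool, called after "Emit:" as name([rows], argument=value, ...), one row to a line, values as JSON. move_arm: Moves the arm, as the interface text tells. Its arguments: {"type":"object","properties":{"translation":{"type":"array","items":{"type":"array","items":{"type":"number","minimum":-1,"maximum":1}}},"roll":{"type":"array","items":{"type":"number","minimum":-1,"maximum":1}},"claw":{"type":"array","items":{"type":"number"}},"grip_force":{"type":"number"}},"required":["translation","roll","claw"]}

```bash
mkdir -p pics
python3 - <<'E'
from bench import *
import cv2,numpy as np
for n in("top","scene"):
    p,d=grab_frame(n); cv2.imwrite(f"pics/{n}0.png",cv2.resize(p,None,fx=1.5,fy=1.5)); np.savez(f"{n}0.npz",p=p,d=d)
    m=camera_model(n); R=cv2.Rodrigues(np.array(m["rvec"],float))[0]; print(n,m["camera_matrix"],m["k1"],(-R.T@np.array(m["tvec"]).ravel()).round(3),R.round(2).tolist())
s=read_state();print({k:np.round(v,3).tolist() for k,v in s.items()})
E
```

```text
top [[397.2093103    0.         263.39590001]
 [  0.         397.2093103  189.32309447]
 [  0.           0.           1.        ]] 0.03403669979419267 [0.417 0.023 1.234] [[-0.02, -1.0, 0.01], [-1.0, 0.02, -0.09], [0.09, -0.01, -1.0]]
scene [[377.5199602    0.         257.95646784]
 [  0.         377.5199602  191.52432035]
 [  0.           0.           1.        ]] -0.03815378214936154 [ 1.509 -0.103  0.759] [[0.09, 1.0, 0.02], [0.59, -0.04, -0.81], [-0.8, 0.09, -0.59]]
{'clock': 0.1, 'q': [1.1, 0.381, 1.298, 0.0, 1.464, -0.215], 'joint_velocities': [-0.001, -0.001, -0.003, -0.001, 0.001, -0.001], 'tau': [0.004, -44.922, -23.165, -0.0, 0.004, -0.0], 'eef_pos': [0.139, 0.532, 0.256], 'orientation': [-0.401, -3.115, 0.002], 'ft_force': [0.394, 0.376, -0.084], 'wrist_torque': [-0.039, -0.013, 0.052], 'gripper_force': 0.0, 'grip_width': 0.085}
```

View pics/top0.png

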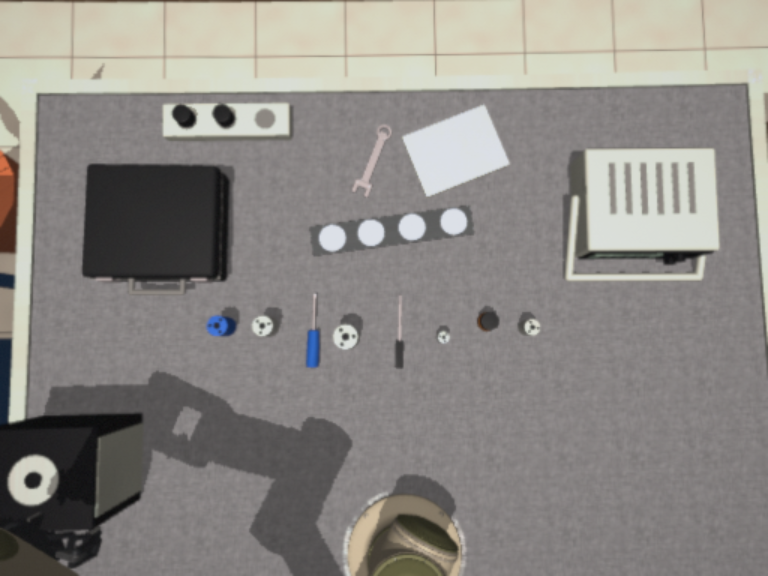

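View pics/scene0.png

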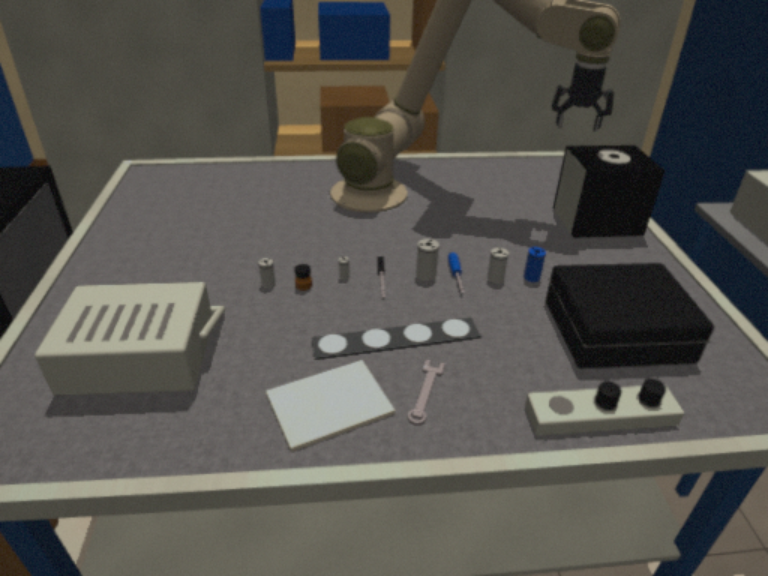

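Top view (1.5×): the meter is on the right, which is −y. Disc centres are at (332,237), (371,232), (412,227) and (454,221). Possible inserts:
- Blue look-alike at (218,326), excluded by colour.
- Aluminium cylinder at (262,326), probably b.
- Aluminium cylinder at (345,337), probably a.
- Aluminium cylinder at (443,337), probably d.
- Amber jar with black lid at (487,320), not to be touched.
- Aluminium cylinder at (531,327), probably c.

The box-topped white circle at (33,480) and the grey button at (265,118) are not inserts. Next I'll measure heights and diameters, then check a close crop.

```bash
cat > h.py <<'E'
import cv2,numpy as np
from bench import *
def cam(n):
    m=camera_model(n);K=np.array(m["camera_matrix"]);R=cv2.Rodrigues(np.array(m["rvec"],float))[0]
    D=np.array([m["k1"],0,0,0,0.]);return K,D,R,np.array(m["tvec"],float).ravel()
def cloud(n,d):
    K,D,R,t=cam(n);h,w=d.shape
    uv=np.stack(np.meshgrid(np.arange(w),np.arange(h)),-1).reshape(-1,1,2).astype(float)
    s=cv2.undistortPoints(uv,K,D).reshape(h,w,2)
    P=np.concatenate([s,np.ones((h,w,1))],-1)*d[...,None]
    return (P-t)@R
def plane(n,uv,z):
    K,D,R,t=cam(n);s=cv2.undistortPoints(np.array(uv,float).reshape(-1,1,2),K,D).reshape(-1,2)
    r=np.c_[s,np.ones(len(s))]@R;c=-R.T@t
    return c+r*((z-c[2])/r[:,2])[:,None]
def proj(n,P):
    K,D,R,t=cam(n);return cv2.projectPoints(np.array(P,float).reshape(-1,1,3),R,t,K,D)[0].reshape(-1,2)
E
python3 - <<'E'
from h import *
z=np.load("top0.npz");p,d=z["p"],z["d"];W=cloud("top",d)
px={'blue':(218,326),'b':(262,326),'a':(345,337),'d':(443,337),'jar':(487,320),'c':(531,327)}
for k,(u,v) in px.items():
    u,v=u/1.5,v/1.5
    g=np.s_[int(v)-14:int(v)+15,int(u)-14:int(u)+15]
    H=W[g][...,2]; top=np.percentile(H[7:22,7:22],92); m=((H>top-.012)&(d[g]>0)).astype(np.uint8)
    n,l,st,ce=cv2.connectedComponentsWithStats(m);i=1+np.argmax(st[1:,4])
    Q=W[g][l==i]; c,r=cv2.minEnclosingCircle(Q[:,:2].astype(np.float32))
    print(k,'top',top.round(3),'n',st[i,4],'mean',Q.mean(0).round(4),'eqdiam',round(2*np.sqrt(st[i,4]/np.pi)*(d[g][l==i].mean())/397,4),'circ',np.round(c,4),round(2*r,4))
hsv=p[...,2].astype(int)
for u,v in[(332,237),(371,232),(412,227),(454,221)]:
    u0,v0=int(u/1.5)-14,int(v/1.5)-14
    G=cv2.cvtColor(p[v0:v0+29,u0:u0+29],cv2.COLOR_BGR2GRAY);_,m=cv2.threshold(G,150,255,0)
    n,l,st,ce=cv2.connectedComponentsWithStats(m);i=l[14,14]
    print('pad',plane("top",ce[i]+[u0,v0],.010).round(4),round(2*np.sqrt(st[i,4]/np.pi)*1.22/397,4),'depth z',np.median(W[v0+10:v0+18,u0+10:u0+18,2]).round(4))
print('table z',np.median(W[170:185,150:350,2]))
K=np.s_[190:260,130:370]
cv2.imwrite("pics/crop.png",cv2.resize(p[K],None,fx=3.3,fy=3.3,interpolation=cv2.INTER_CUBIC))
E
```

```text
blue top 0.076 n 171 mean [0.4538 0.3529 0.0731] eqdiam 0.0429 circ [0.4533 0.3544] 0.0436
b top 0.076 n 152 mean [0.4514 0.2652 0.0735] eqdiam 0.0405 circ [0.4514 0.266 ] 0.0401
a top 0.089 n 219 mean [0.4269 0.105  0.0857] eqdiam 0.0481 circ [0.4269 0.1052] 0.0484
d top 0.051 n 53 mean [ 0.4223 -0.0864  0.0499] eqdiam 0.0244 circ [ 0.4222 -0.0863] 0.0239
jar top 0.052 n 121 mean [ 0.4528 -0.1791  0.0493] eqdiam 0.0371 circ [ 0.4529 -0.1793] 0.0367
c top 0.064 n 97 mean [ 0.4387 -0.2585  0.0615] eqdiam 0.0328 circ [ 0.4387 -0.2592] 0.0319
pad [[0.6328 0.1357 0.01  ]] 0.0555 depth z 0.0094
pad [[0.6428 0.0554 0.01  ]] 0.0555 depth z 0.0095
pad [[ 0.6531 -0.0304  0.01  ]] 0.0555 depth z 0.0088
pad [[ 0.663  -0.1176  0.01  ]] 0.0548 depth z 0.0093
table z -0.00023314656152123375
```

View pics/crop.png

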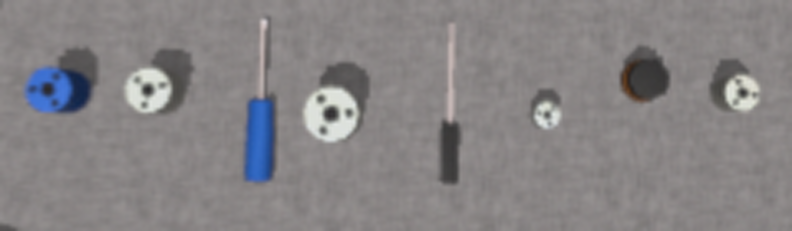

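The crop (3.3×) shows aluminium tops b (148,90), a (331,113), d (546,115) and c (742,92). Blue decoy is at (50,90) and the jar at (645,80). Measured heights and diameters match the description. The meter is at −y, so the order is a→pad4, b→pad3, c→pad2, d→pad1. Before moving I'll check the black box near the gripper and cross-check the disc positions with the scene camera.

Run:
```python
from h import *
z=np.load("scene0.npz");p,d=z["p"],z["d"];W=cloud("scene",d)
g=W[95:112,380:432].reshape(-1,3);print('box top',np.percentile(g,5,0).round(3),np.percentile(g,95,0).round(3))
g=W[110:155,372:440].reshape(-1,3);print('box all',np.percentile(g,3,0).round(3),np.percentile(g,97,0).round(3))
G=cv2.cvtColor(p,cv2.COLOR_BGR2GRAY);
for u,v in[(455,327),(417,332),(376,338),(332,343)]:
    u,v=u/1.5,v/1.5;u0,v0=int(u)-13,int(v)-9
    _,m=cv2.threshold(G[v0:v0+19,u0:u0+27],int(.5*(G[int(v),int(u)]+60)),255,0)
    n,l,st,ce=cv2.connectedComponentsWithStats(m);i=l[9,13];print('pad',st[i],plane("scene",ce[i]+[u0,v0],.010).round(4))
for k,x,y,h in[('a',.4269,.1052,.086),('b',.4514,.266,.074),('c',.4387,-.2592,.062),('d',.4222,-.0863,.05)]:
    u,v=proj("scene",[x,y,h])[0];print(k,(u,v))
    q=W[int(v)-25:int(v)+30,int(u)-18:int(u)+19].reshape(-1,3);q=q[(q[:,2]>h-.008)&(q[:,2]<h+.01)]
    print(len(q),cv2.minEnclosingCircle(q[:,:2].astype(np.float32)))
```

```text
box top [-0.732  0.52  -0.156] [0.254 1.204 0.193]
box all [-0.073  0.517 -0.   ] [0.289 0.771 0.189]
pad [  5   4  18  12 166] [[0.6347 0.1367 0.01  ]]
pad [  4   4  19  12 179] [[0.645  0.0561 0.01  ]]
pad [  4   3  19  13 186] [[ 0.655  -0.0292  0.01  ]]
pad [  4   4  19  13 191] [[ 0.6657 -0.1164  0.01  ]]
a (np.float64(284.77286220451543), np.float64(161.9688012087011))
102 ((0.42833006381988525, 0.10371720790863037), 0.026228904724121094)
b (np.float64(332.24348460512624), np.float64(167.33064716507596))
78 ((0.4531380534172058, 0.26497212052345276), 0.021616723388433456)
c (np.float64(176.67631612148318), np.float64(173.38867465863586))
58 ((0.441454142332077, -0.25695884227752686), 0.017254730686545372)
d (np.float64(228.5553278729955), np.float64(171.9526745163469))
30 ((0.42454200983047485, -0.08857148885726929), 0.013578166253864765)
```

```bash
cat > plan.py <<'E'
# usage: plan.py x y z nrows  -> rows in tool units, ending tool y along world +x
import sys;from h import *
from scipy.spatial.transform import Rotation as Ro
x,y,z,n=map(float,sys.argv[1:5]);n=int(n);s=read_state()
R=Ro.from_rotvec(s["orientation"]).as_matrix();p=np.array(s["eef_pos"])
yaw=np.arctan2(R[1,1],R[0,1]);roll=yaw/.08/n
d=np.array([x,y,z])-p
print('clock',s["clock"],'pos',p.round(4),'yaw',round(yaw,4),'tilt',np.round(R[2],4),'w',round(s["grip_width"],4),'d',d.round(4),'roll/row',round(roll,3))
o=[]
for k in range(n):
    A=Ro.from_rotvec([0,0,-yaw*k/n]).as_matrix()@R
    o.append((A.T@d/n/.04).round(2).tolist())
print(o if abs(yaw)>.05 else o[0])
E
python3 plan.py .452 .2655 .26 18
```

```text
clock 0.1 pos [0.139  0.5319 0.2558] yaw 1.315 tilt [ 3.0e-04 -1.3e-03 -1.0e+00] w 0.0852 d [ 0.313  -0.2664  0.0042] roll/row 0.913
[[-0.51, -0.25, -0.01], [-0.53, -0.21, -0.01], [-0.54, -0.17, -0.01], [-0.56, -0.13, -0.01], [-0.56, -0.09, -0.01], [-0.57, -0.05, -0.01], [-0.57, -0.01, -0.01], [-0.57, 0.04, -0.01], [-0.57, 0.08, -0.01], [-0.56, 0.12, -0.01], [-0.55, 0.16, -0.01], [-0.54, 0.2, -0.01], [-0.52, 0.24, -0.01], [-0.5, 0.27, -0.01], [-0.48, 0.31, -0.01], [-0.46, 0.34, -0.01], [-0.43, 0.38, -0.01], [-0.4, 0.41, -0.01]]
```

Emit:
move_arm([
  [0,0,-0.5],
  [0,0,-0.5],
  [-0.51,-0.25,0],
  [-0.53,-0.21,0],
  [-0.54,-0.17,0],
  [-0.56,-0.13,0],
  [-0.56,-0.09,0],
  [-0.57,-0.05,0],
  [-0.57,-0.01,0],
  [-0.57,0.04,0],
], roll=[0,0,0.913,0.913,0.913,0.913,0.913,0.913,0.913,0.913], claw=[1,1,1,1,1,1,1,1,1,1], grip_force=40)

```text
clock: 1.1
eef_pos: [0.2784, 0.4129, 0.296]
orientation: [-1.285, -2.866, 0.001]
ft_force: [0.2, 0.2, -0.9]
grip_width: 0.0852
gripper_force: 0.0
```

Emit:
move_arm([
  [-0.57,0.08,0],
  [-0.56,0.12,0],
  [-0.55,0.16,0],
  [-0.54,0.2,0],
  [-0.52,0.24,0],
  [-0.5,0.27,0],
  [-0.48,0.31,0],
  [-0.46,0.34,0],
  [-0.43,0.38,0],
  [-0.4,0.41,0],
], roll=[0.913,0.913,0.913,0.913,0.913,0.913,0.913,0.913,0.913,0.913], claw=[1,1,1,1,1,1,1,1,1,1])

```text
clock: 2.1
eef_pos: [0.4531, 0.2646, 0.296]
orientation: [-2.224, -2.218, 0.001]
ft_force: [-0.6, 0.4, 0.8]
grip_width: 0.0852
gripper_force: 0.0
```

```bash
python3 plan.py .452 .2655 .12 5; python3 plan.py .452 .2655 .051 10
```

```text
clock 2.1 pos [0.4531 0.2646 0.296 ] yaw -0.0028 tilt [-2.e-04 -8.e-04 -1.e+00] w 0.0852 d [-0.0011  0.0009 -0.176 ] roll/row -0.007
[0.0, -0.0, 0.88]
clock 2.1 pos [0.4531 0.2646 0.296 ] yaw -0.0028 tilt [-2.e-04 -8.e-04 -1.e+00] w 0.0852 d [-0.0011  0.0009 -0.245 ] roll/row -0.003
[0.0, -0.0, 0.61]
```

Emit:
move_arm([
  [0.02,-0.03,0.9],
  [0,0,0.9],
  [0,0,0.9],
  [0,0,0.9],
  [0,0,0.9],
  [0,0,0.7],
  [0,0,0.5],
  [0,0,0.3],
  [0,0,0.125],
  [0,0,0],
], roll=[0,0,0,0,0,0,0,0,0,0], claw=[1,1,1,1,1,1,1,1,1,1])

```text
clock: 3.1
eef_pos: [0.4514, 0.2662, 0.0513]
orientation: [-2.221, -2.222, 0.0]
ft_force: [0.2, 0.5, 0.3]
grip_width: 0.0851
gripper_force: 0.0
```

Emit:
move_arm([
  [0,0,0],
  [0,0,0],
  [0,0,0],
  [0,0,0],
  [0,0,0],
  [0,0,0],
  [0,0,0],
  [0,0,0],
  [0,0,0],
  [0,0,0],
], roll=[0,0,0,0,0,0,0,0,0,0], claw=[0.8,0.6,0.5,0.4,0.35,0.3,0.3,0.3,0.3,0.3], grip_force=50)

```text
clock: 4.1
eef_pos: [0.4516, 0.2663, 0.0521]
orientation: [2.221, 2.221, 0.002]
ft_force: [-1.7, -0.4, 5.7]
grip_width: 0.0394
gripper_force: 49.8
```

```bash
python3 plan.py .654 -.0298 .2 10;  python3 -c "
from bench import *;print(read_state()['ft_force'],read_state()['gripper_force'])"
```

```text
clock 4.1 pos [0.4516 0.2663 0.0521] yaw 0.0003 tilt [ 4.0e-04  1.1e-03 -1.0e+00] w 0.0394 d [ 0.2024 -0.2961  0.1479] roll/row 0.0
[-0.74, 0.51, -0.37]
[-1.66276949 -0.42255775  5.67355555] 49.79363679885864
```

Emit:
move_arm([
  [0,0,-0.3],
  [0,0,-0.7],
  [0,0,-0.9],
  [0,0,-0.9],
  [0,0,-0.7],
  [0,0,-0.3],
  [-0.2,0.137,0],
  [-0.45,0.308,0],
  [-0.6,0.411,0],
  [-0.6,0.411,0],
], roll=[0,0,0,0,0,0,0,0,0,0], claw=[0.3,0.3,0.3,0.3,0.3,0.3,0.3,0.3,0.3,0.3])

```text
clock: 5.1
eef_pos: [0.5022, 0.1908, 0.2024]
orientation: [-2.22, -2.221, 0.003]
ft_force: [0.2, 0.1, -2.8]
grip_width: 0.0387
gripper_force: 51.1
```

Emit:
move_arm([
  [-0.7,0.48,0],
  [-0.7,0.48,0],
  [-0.7,0.48,0],
  [-0.7,0.48,0],
  [-0.7,0.48,0],
  [-0.7,0.48,0],
  [-0.6,0.41,0],
  [-0.4,0.27,0],
  [-0.23,0.16,0],
  [-0.1,0.07,0],
], roll=[0,0,0,0,0,0,0,0,0,0], claw=[0.3,0.3,0.3,0.3,0.3,0.3,0.3,0.3,0.3,0.3])

```text
clock: 6.1
eef_pos: [0.6537, -0.03, 0.2022]
orientation: [-2.221, -2.219, 0.002]
ft_force: [-0.9, 0.1, -2.4]
grip_width: 0.0389
gripper_force: 51.1
```

```bash
python3 plan.py .654 -.029 .0625 10;  python3 - <<'E'
from h import *
p,d=grab_frame("top");W=cloud("top",d);s=read_state();e=s['eef_pos'];print(s['ft_force'])
q=W.reshape(-1,3)
p2,d2=grab_frame("scene");cv2.imwrite("pics/s1.png",cv2.resize(p2[60:300,120:420],None,fx=2.4,fy=2.4))
W2=cloud("scene",d2).reshape(-1,3);m=(abs(W2[:,0]-e[0])<.06)&(abs(W2[:,1]-e[1])<.06)&(W2[:,2]>.1)&(W2[:,2]<.3);q=W2[m];print('lowest z',np.sort(q[:,2])[:10].round(4),'y ext at low',np.percentile(q[q[:,2]<q[:,2].min()+.02][:,1],[2,98]))
E
```

```text
clock 6.1 pos [ 0.6537 -0.03    0.2022] yaw -0.0008 tilt [ 4.0e-04 -1.9e-03 -1.0e+00] w 0.0389 d [ 0.0003  0.001  -0.1397] roll/row -0.001
[0.0, 0.0, 0.35]
[ 0.41499991 -0.32991855 -3.04686571]
lowest z [0.1499 0.1502 0.1507 0.1511 0.1511 0.1512 0.1515 0.1516 0.152  0.1522] y ext at low [-0.04858865 -0.00957959]
```

View pics/s1.png

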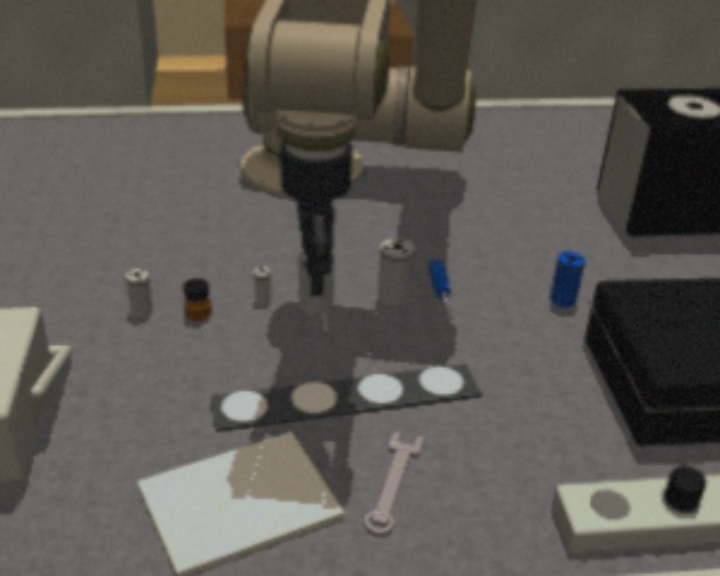

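Insert b hangs upright at (316,280) in the crop, with its underside at about z 0.150, centred over its disc. Lowering it.

Emit:
move_arm([
  [0.02,0,0.5],
  [0,0,0.8],
  [0,0,0.8],
  [0,0,0.6],
  [0,0,0.4],
  [0,0,0.2],
  [0,0,0.1],
  [0,0,0.05],
  [0,0,0.04],
  [0,0,0],
], roll=[0,0,0,0,0,0,0,0,0,0], claw=[0.3,0.3,0.3,0.3,0.3,0.3,0.3,0.3,0.3,0.3])

```text
clock: 7.2
eef_pos: [0.6539, -0.0282, 0.0643]
orientation: [2.221, 2.221, 0.001]
ft_force: [0.1, 0.2, -2.1]
grip_width: 0.0394
gripper_force: 51.1
```

Emit:
move_arm([
  [0,0,0.03],
  [0,0,0.02],
  [0,0,0],
  [0,0,0],
  [0,0,0],
  [0,0,0],
  [0,0,0],
  [0,0,0],
  [0,0,0],
  [0,0,0],
], roll=[0,0,0,0,0,0,0,0,0,0], claw=[0.3,0.3,0.3,0.3,0.3,0.5,0.7,0.9,1,1])

```text
clock: 8.2
eef_pos: [0.6537, -0.0282, 0.0617]
orientation: [-2.221, -2.222, 0.0]
ft_force: [-0.0, 0.1, -0.5]
grip_width: 0.0853
gripper_force: 0.0
```

Emit:
move_arm([
  [0,0,-0.2],
  [0,0,-0.5],
  [0,0,-0.8],
  [0,0,-0.9],
  [0,0,-0.7],
  [0,0,-0.3],
  [0.2,-0.35,0],
  [0.3,-0.53,0],
  [0.4,-0.7,0],
  [0.4,-0.7,0],
], roll=[0,0,0,0,0,0,0,0,0,0], claw=[1,1,1,1,1,1,1,1,1,1])

```text
clock: 9.2
eef_pos: [0.5611, 0.0243, 0.1969]
orientation: [-2.221, -2.221, 0.001]
ft_force: [1.1, 0.5, 0.4]
grip_width: 0.085
gripper_force: 0.0
```

```bash
cat > chk.py <<'E'
import sys;from h import *
# chk.py x y h: top face near x,y at height h from both cameras
a=list(map(float,sys.argv[1:]))
F={n:cloud(n,grab_frame(n)[1]).reshape(-1,3) for n in("top","scene")}
for x,y,h in zip(a[::3],a[1::3],a[2::3]):
  for n,W in F.items():
    q=W[(np.hypot(W[:,0]-x,W[:,1]-y)<.04)&(abs(W[:,2]-h)<.009)]
    if len(q): c,r=cv2.minEnclosingCircle(q[:,:2].astype(np.float32));print(n,len(q),np.round(c,4),round(2*r,4),'z',np.percentile(q[:,2],90).round(4))
E
python3 chk.py .654 -.0298 .084 .4275 .1045 .086; python3 plan.py .4275 .1045 .056 10
```

```text
top 3 [ 0.6502 -0.0413] 0.0066 z 0.0846
scene 120 [ 0.6559 -0.0256] 0.0432 z 0.0845
scene 109 [0.4291 0.1039] 0.0559 z 0.0866
clock 9.3 pos [0.5595 0.0256 0.1975] yaw 0.002 tilt [ 8.0e-04 -2.9e-03 -1.0e+00] w 0.0855 d [-0.132   0.0789 -0.1415] roll/row 0.003
[0.2, -0.33, 0.35]
```

Emit:
move_arm([
  [0.4,-0.7,0],
  [0.4,-0.7,0],
  [0.4,-0.7,0],
  [0.35,-0.6,0],
  [0.22,-0.36,0],
  [0.12,-0.15,0],
  [0.08,-0.09,0],
  [0,0,0.3],
  [0,0,0.5],
  [0,0,0.6],
], roll=[0,0,0,0,0,0,0,0,0,0], claw=[1,1,1,1,1,1,1,1,1,1])

```text
clock: 10.3
eef_pos: [0.4317, 0.1022, 0.1413]
orientation: [2.22, 2.22, 0.002]
ft_force: [-0.3, 0.1, -0.2]
grip_width: 0.0854
gripper_force: 0.0
```

```bash
python3 plan.py .4275 .1045 .056 1
```

```text
clock 10.3 pos [0.4317 0.1022 0.1413] yaw -0.0001 tilt [-2.0e-04  2.1e-03 -1.0e+00] w 0.0854 d [-0.0042  0.0023 -0.0853] roll/row -0.002
[0.06, -0.11, 2.13]
```

Emit:
move_arm([
  [0.06,-0.1,0.6],
  [0,0,0.6],
  [0,0,0.45],
  [0,0,0.3],
  [0,0,0.18],
  [0,0,0],
  [0,0,0],
  [0,0,0],
  [0,0,0],
  [0,0,0],
], roll=[0,0,0,0,0,0,0,0,0,0], claw=[1,1,1,1,1,1,0.85,0.7,0.6,0.5])

```text
clock: 11.3
eef_pos: [0.427, 0.105, 0.0573]
orientation: [2.22, 2.221, 0.002]
ft_force: [0.0, -0.3, 4.8]
grip_width: 0.0471
gripper_force: 50.3
```

Emit:
move_arm([
  [0,0,0],
  [0,0,0],
  [0,0,0],
  [0,0,0],
  [0,0,0],
  [0,0,0],
  [0,0,0],
  [0,0,0],
  [0,0,0],
  [0,0,0],
], roll=[0,0,0,0,0,0,0,0,0,0], claw=[0.45,0.4,0.4,0.4,0.4,0.4,0.4,0.4,0.4,0.4], grip_force=60)

```text
clock: 12.3
eef_pos: [0.4269, 0.105, 0.0573]
orientation: [2.22, 2.221, 0.002]
ft_force: [-0.3, -0.5, 6.0]
grip_width: 0.0469
gripper_force: 60.0
```

```bash
python3 plan.py .6645 -.1165 .2 1
```

```text
clock 12.3 pos [0.4269 0.105  0.0573] yaw 0.0003 tilt [-1.0e-04  1.8e-03 -1.0e+00] w 0.0469 d [ 0.2376 -0.2215  0.1427] roll/row 0.004
[-5.54, 5.94, -3.56]
```

Emit:
move_arm([
  [0,0,-0.3],
  [0,0,-0.7],
  [0,0,-0.9],
  [0,0,-0.9],
  [0,0,-0.7],
  [0,0,-0.3],
  [-0.19,0.2,0],
  [-0.42,0.45,0],
  [-0.61,0.65,0],
  [-0.61,0.65,0],
], roll=[0,0,0,0,0,0,0,0,0,0], claw=[0.4,0.4,0.4,0.4,0.4,0.4,0.4,0.4,0.4,0.4])

```text
clock: 13.3
eef_pos: [0.5051, 0.0305, 0.2071]
orientation: [-2.219, -2.221, 0.002]
ft_force: [0.2, 1.5, -4.1]
grip_width: 0.0468
gripper_force: 62.6
```

Emit:
move_arm([
  [-0.61,0.65,0],
  [-0.61,0.65,0],
  [-0.61,0.65,0],
  [-0.56,0.6,0],
  [-0.5,0.55,0],
  [-0.37,0.4,0],
  [-0.23,0.25,0],
  [-0.14,0.15,0],
  [-0.08,0.09,0],
  [0,0,0],
], roll=[0,0,0,0,0,0,0,0,0,0], claw=[0.4,0.4,0.4,0.4,0.4,0.4,0.4,0.4,0.4,0.4])

```text
clock: 14.3
eef_pos: [0.6641, -0.1168, 0.2076]
orientation: [-2.22, -2.221, 0.001]
ft_force: [-0.2, 0.1, -5.7]
grip_width: 0.0468
gripper_force: 62.6
```

```bash
cat > low.py <<'E'
from h import *
e=read_state()['eef_pos'];q=cloud("scene",grab_frame("scene")[1]).reshape(-1,3)
q=q[(abs(q[:,0]-e[0])<.06)&(abs(q[:,1]-e[1])<.06)&(q[:,2]>e[2]-.08)&(q[:,2]<e[2])]
z0=np.sort(q[:,2])[3];print('low z',z0.round(4),'y',np.percentile(q[q[:,2]<z0+.02][:,1],[2,98]).round(4),'TCP-low',(e[2]-z0).round(4))
E
python3 low.py; python3 plan.py .6645 -.1165 .0675 1
```

```text
low z 0.1505 y [-0.139  -0.0928] TCP-low 0.0571
clock 14.35 pos [ 0.6639 -0.1164  0.208 ] yaw 0.0004 tilt [ 4.e-04 -1.e-03 -1.e+00] w 0.0467 d [ 6.000e-04 -1.000e-04 -1.405e-01] roll/row 0.005
[-0.0, 0.02, 3.51]
```

Emit:
move_arm([
  [0,0.02,0.5],
  [0,0,0.8],
  [0,0,0.8],
  [0,0,0.6],
  [0,0,0.4],
  [0,0,0.2],
  [0,0,0.1],
  [0,0,0.06],
  [0,0,0.03],
  [0,0,0],
], roll=[0,0,0,0,0,0,0,0,0,0], claw=[0.4,0.4,0.4,0.4,0.4,0.4,0.4,0.4,0.4,0.4])

```text
clock: 15.35
eef_pos: [0.6651, -0.1166, 0.0695]
orientation: [2.22, 2.221, 0.001]
ft_force: [-0.1, 0.0, -4.8]
grip_width: 0.0471
gripper_force: 62.6
```

```bash
python3 plan.py .6645 -.1165 .0673 1;python3 low.py;  python3 -c "
from bench import *;print(read_state()['ft_force'])"
```

```text
clock 15.35 pos [ 0.6651 -0.1166  0.0695] yaw 0.0003 tilt [-4.e-04  9.e-04 -1.e+00] w 0.0471 d [-0.0006  0.0001 -0.0022] roll/row 0.003
[0.0, -0.02, 0.06]
low z -0.0044 y [-0.1751 -0.0589] TCP-low 0.0739
[ 0.64476617  0.55164365 -4.12217994]
```

Emit:
move_arm([
  [0,0,0.03],
  [0,0,0.03],
  [0,0,0],
  [0,0,0],
  [0,0,0],
  [0,0,0],
  [0,0,0],
  [0,0,0],
  [0,0,0],
  [0,0,0],
], roll=[0,0,0,0,0,0,0,0,0,0], claw=[0.4,0.4,0.4,0.4,0.5,0.6,0.75,0.9,1,1])

```text
clock: 16.4
eef_pos: [0.6649, -0.1166, 0.0664]
orientation: [-2.221, -2.222, 0.0]
ft_force: [-0.0, 0.5, 0.5]
grip_width: 0.0853
gripper_force: 0.0
```

Emit:
move_arm([
  [0,0,-0.2],
  [0,0,-0.5],
  [0,0,-0.8],
  [0,0,-0.9],
  [0,0,-0.7],
  [0,0,-0.3],
  [-0.15,-0.24,0],
  [-0.25,-0.4,0],
  [-0.35,-0.56,0],
  [-0.35,-0.56,0],
], roll=[0,0,0,0,0,0,0,0,0,0], claw=[1,1,1,1,1,1,1,1,1,1])

```text
clock: 17.4
eef_pos: [0.5925, -0.1609, 0.2003]
orientation: [-2.218, -2.22, 0.002]
ft_force: [0.6, -0.2, -0.5]
grip_width: 0.0854
gripper_force: 0.0
```

```bash
python3 chk.py .6645 -.117 .096 .44 -.258 .062; python3 plan.py .44 -.258 .046 1
```

```text
top 207 [ 0.6634 -0.1151] 0.0476 z 0.0985
scene 176 [ 0.665  -0.1175] 0.0531 z 0.0965
top 97 [ 0.439 -0.259] 0.0319 z 0.0646
scene 58 [ 0.4422 -0.2583] 0.0331 z 0.0624
clock 17.5 pos [ 0.5916 -0.162   0.2009] yaw -0.0023 tilt [ 0.0012 -0.004  -1.    ] w 0.0855 d [-0.1516 -0.096  -0.1549] roll/row -0.029
[-2.41, -3.77, 3.88]
```

Emit:
move_arm([
  [-0.4,-0.63,0],
  [-0.4,-0.63,0],
  [-0.4,-0.63,0],
  [-0.4,-0.63,0],
  [-0.35,-0.55,0],
  [-0.24,-0.37,0],
  [-0.13,-0.2,0],
  [-0.09,-0.13,0],
  [0,0,0.3],
  [0,0,0.5],
], roll=[0,0,0,0,0,0,0,0,0,0], claw=[1,1,1,1,1,1,1,1,1,1])

```text
clock: 18.5
eef_pos: [0.4444, -0.2572, 0.1706]
orientation: [2.219, 2.221, 0.0]
ft_force: [0.5, -0.5, -0.0]
grip_width: 0.0851
gripper_force: 0.0
```

```bash
python3 plan.py .44 -.258 .046 1
```

```text
clock 18.5 pos [ 0.4444 -0.2572  0.1706] yaw 0.0006 tilt [-0.0014  0.0018 -1.    ] w 0.0851 d [-0.0044 -0.0008 -0.1246] roll/row 0.008
[-0.02, -0.12, 3.12]
```

Emit:
move_arm([
  [-0.02,-0.1,0.6],
  [0,0,0.7],
  [0,0,0.6],
  [0,0,0.5],
  [0,0,0.4],
  [0,0,0.2],
  [0,0,0.12],
  [0,0,0],
  [0,0,0],
  [0,0,0],
], roll=[0,0,0,0,0,0,0,0,0,0], claw=[1,1,1,1,1,1,1,1,0.85,0.7])

```text
clock: 19.5
eef_pos: [0.44, -0.258, 0.0464]
orientation: [2.22, 2.221, 0.0]
ft_force: [0.1, 0.1, -0.3]
grip_width: 0.0604
gripper_force: 0.0
```

Emit:
move_arm([
  [0,0,0],
  [0,0,0],
  [0,0,0],
  [0,0,0],
  [0,0,0],
  [0,0,0],
  [0,0,0],
  [0,0,0],
  [0,0,0],
  [0,0,0],
], roll=[0,0,0,0,0,0,0,0,0,0], claw=[0.6,0.5,0.4,0.35,0.3,0.25,0.2,0.2,0.2,0.2], grip_force=40)

```text
clock: 20.5
eef_pos: [0.4397, -0.2579, 0.046]
orientation: [2.221, 2.222, -0.0]
ft_force: [-1.8, 1.0, 5.7]
grip_width: 0.031
gripper_force: 39.4
```

```bash
python3 plan.py .644 .056 .2 1
```

```text
clock 20.5 pos [ 0.4397 -0.2579  0.046 ] yaw 0.0003 tilt [-2.e-04  1.e-04 -1.e+00] w 0.031 d [0.2043 0.3139 0.154 ] roll/row 0.003
[7.84, 5.11, -3.85]
```

Emit:
move_arm([
  [0,0,-0.3],
  [0,0,-0.7],
  [0,0,-0.9],
  [0,0,-0.9],
  [0,0,-0.7],
  [0,0,-0.4],
  [0.2,0.13,0],
  [0.45,0.29,0],
  [0.65,0.42,0],
  [0.7,0.46,0],
], roll=[0,0,0,0,0,0,0,0,0,0], claw=[0.2,0.2,0.2,0.2,0.2,0.2,0.2,0.2,0.2,0.2])

```text
clock: 21.5
eef_pos: [0.4919, -0.1764, 0.2001]
orientation: [-2.22, -2.219, 0.001]
ft_force: [0.9, -0.4, -1.2]
grip_width: 0.0313
gripper_force: 39.8
```

Emit:
move_arm([
  [0.75,0.49,0],
  [0.75,0.49,0],
  [0.75,0.49,0],
  [0.75,0.49,0],
  [0.75,0.49,0],
  [0.7,0.46,0],
  [0.6,0.39,0],
  [0.4,0.26,0],
  [0.25,0.16,0],
  [0.14,0.09,0],
], roll=[0,0,0,0,0,0,0,0,0,0], claw=[0.2,0.2,0.2,0.2,0.2,0.2,0.2,0.2,0.2,0.2])

```text
clock: 22.5
eef_pos: [0.644, 0.057, 0.2002]
orientation: [-2.219, -2.222, 0.002]
ft_force: [-0.5, -0.0, -2.2]
grip_width: 0.0309
gripper_force: 39.9
```

```bash
python3 low.py; python3 plan.py .644 .056 .0565 1
```

```text
low z 0.1544 y [0.039  0.0666] TCP-low 0.0459
clock 22.55 pos [0.6443 0.0571 0.2006] yaw 0.0011 tilt [ 4.0e-04 -1.5e-03 -1.0e+00] w 0.0311 d [-0.0003 -0.0011 -0.1441] roll/row 0.014
[-0.03, -0.0, 3.6]
```

Emit:
move_arm([
  [-0.02,0,0.5],
  [0,0,0.8],
  [0,0,0.8],
  [0,0,0.6],
  [0,0,0.4],
  [0,0,0.25],
  [0,0,0.13],
  [0,0,0.08],
  [0,0,0.04],
  [0,0,0],
], roll=[0,0,0,0,0,0,0,0,0,0], claw=[0.2,0.2,0.2,0.2,0.2,0.2,0.2,0.2,0.2,0.2])

```text
clock: 23.55
eef_pos: [0.6442, 0.055, 0.0582]
orientation: [2.221, 2.221, 0.001]
ft_force: [-0.2, -0.3, -1.8]
grip_width: 0.0317
gripper_force: 39.9
```

Emit:
move_arm([
  [0,0,0.03],
  [0,0,0.03],
  [0,0,0],
  [0,0,0],
  [0,0,0],
  [0,0,0],
  [0,0,0],
  [0,0,0],
  [0,0,0],
  [0,0,0],
], roll=[0,0,0,0,0,0,0,0,0,0], claw=[0.2,0.2,0.2,0.2,0.3,0.45,0.6,0.8,1,1])

```text
clock: 24.55
eef_pos: [0.6441, 0.055, 0.0552]
orientation: [-2.221, -2.222, 0.0]
ft_force: [-0.8, -0.1, 0.1]
grip_width: 0.0852
gripper_force: 0.0
```

Emit:
move_arm([
  [0,0,-0.2],
  [0,0,-0.5],
  [0,0,-0.8],
  [0,0,-0.9],
  [0,0,-0.7],
  [0,0,-0.4],
  [-0.15,-0.23,0],
  [-0.25,-0.39,0],
  [-0.35,-0.54,0],
  [-0.35,-0.54,0],
], roll=[0,0,0,0,0,0,0,0,0,0], claw=[1,1,1,1,1,1,1,1,1,1])

```text
clock: 25.55
eef_pos: [0.5753, 0.0107, 0.1959]
orientation: [2.22, 2.222, 0.001]
ft_force: [-0.5, -0.4, -0.4]
grip_width: 0.0853
gripper_force: 0.0
```

```bash
python3 chk.py .644 .056 .072 .423 -.0873 .05; python3 plan.py .423 -.087 .038 1
```

```text
scene 79 [0.6457 0.0529] 0.0359 z 0.0723
top 53 [ 0.4221 -0.0862] 0.0238 z 0.0528
scene 32 [ 0.4247 -0.0866] 0.029 z 0.0499
clock 25.65 pos [0.5744 0.01   0.1963] yaw -0.0013 tilt [-3.e-04 -3.e-04 -1.e+00] w 0.0851 d [-0.1514 -0.097  -0.1583] roll/row -0.016
[-2.43, -3.78, 3.96]
```

Emit:
move_arm([
  [-0.4,-0.63,0],
  [-0.4,-0.63,0],
  [-0.4,-0.63,0],
  [-0.4,-0.63,0],
  [-0.36,-0.56,0],
  [-0.25,-0.39,0],
  [-0.14,-0.22,0],
  [-0.09,-0.15,0],
  [0,0,0.3],
  [0,0,0.5],
], roll=[0,0,0,0,0,0,0,0,0,0], claw=[1,1,1,1,1,1,1,1,1,1])

```text
clock: 26.65
eef_pos: [0.4236, -0.0869, 0.1639]
orientation: [2.219, 2.22, 0.002]
ft_force: [0.5, 0.4, -0.5]
grip_width: 0.0854
gripper_force: 0.0
```

```bash
python3 plan.py .423 -.087 .038 1
```

```text
clock 26.65 pos [ 0.4236 -0.0869  0.1639] yaw 0.0005 tilt [-0.0015  0.0032 -1.    ] w 0.0854 d [-6.000e-04 -1.000e-04 -1.259e-01] roll/row 0.006
[0.0, -0.03, 3.15]
```

Emit:
move_arm([
  [0,-0.01,0.6],
  [0,0,0.7],
  [0,0,0.6],
  [0,0,0.5],
  [0,0,0.4],
  [0,0,0.2],
  [0,0,0.12],
  [0,0,0.03],
  [0,0,0],
  [0,0,0],
], roll=[0,0,0,0,0,0,0,0,0,0], claw=[1,1,1,1,1,1,1,1,0.85,0.7])

```text
clock: 27.65
eef_pos: [0.4224, -0.0867, 0.0378]
orientation: [2.22, 2.221, 0.001]
ft_force: [-0.6, -0.7, 0.3]
grip_width: 0.0607
gripper_force: 0.0
```

Emit:
move_arm([
  [0,0,0],
  [0,0,0],
  [0,0,0],
  [0,0,0],
  [0,0,0],
  [0,0,0],
  [0,0,0],
  [0,0,0],
  [0,0,0],
  [0,0,0],
], roll=[0,0,0,0,0,0,0,0,0,0], claw=[0.55,0.45,0.38,0.32,0.27,0.23,0.19,0.15,0.12,0.12], grip_force=30)

```text
clock: 28.65
eef_pos: [0.4222, -0.0867, 0.0375]
orientation: [2.221, 2.222, 0.0]
ft_force: [0.1, -0.2, 4.6]
grip_width: 0.023
gripper_force: 29.2
```

```bash
python3 plan.py .634 .1365 .2 1
```

```text
clock 28.65 pos [ 0.4222 -0.0867  0.0375] yaw 0.0003 tilt [-2.e-04  3.e-04 -1.e+00] w 0.023 d [0.2118 0.2232 0.1625] roll/row 0.004
[5.58, 5.3, -4.06]
```

Emit:
move_arm([
  [0,0,-0.4],
  [0,0,-0.7],
  [0,0,-0.9],
  [0,0,-0.9],
  [0,0,-0.7],
  [0,0,-0.4],
  [0.2,0.19,0],
  [0.45,0.43,0],
  [0.6,0.57,0],
  [0.65,0.62,0],
], roll=[0,0,0,0,0,0,0,0,0,0], claw=[0.12,0.12,0.12,0.12,0.12,0.12,0.12,0.12,0.12,0.12])

```text
clock: 29.65
eef_pos: [0.495, -0.0092, 0.1958]
orientation: [-2.221, -2.219, 0.002]
ft_force: [0.2, -1.6, -0.5]
grip_width: 0.0235
gripper_force: 29.5
```

Emit:
move_arm([
  [0.65,0.62,0],
  [0.65,0.62,0],
  [0.6,0.57,0],
  [0.55,0.52,0],
  [0.45,0.43,0],
  [0.35,0.33,0],
  [0.23,0.22,0],
  [0.13,0.12,0],
  [0.07,0.06,0],
  [0,0,0],
], roll=[0,0,0,0,0,0,0,0,0,0], claw=[0.12,0.12,0.12,0.12,0.12,0.12,0.12,0.12,0.12,0.12])

```text
clock: 30.65
eef_pos: [0.6339, 0.1369, 0.1964]
orientation: [-2.22, -2.221, 0.001]
ft_force: [0.2, -0.4, -0.8]
grip_width: 0.0237
gripper_force: 29.5
```

```bash
python3 low.py; python3 plan.py .634 .1365 .048 1
```

```text
low z 0.16 y [0.1246 0.1461] TCP-low 0.0365
clock 30.7 pos [0.6338 0.1366 0.1968] yaw 0.0002 tilt [-1.e-04 -8.e-04 -1.e+00] w 0.0234 d [ 2.000e-04 -1.000e-04 -1.488e-01] roll/row 0.002
[-0.0, 0.01, 3.72]
```

Emit:
move_arm([
  [0,0,0.5],
  [0,0,0.8],
  [0,0,0.8],
  [0,0,0.6],
  [0,0,0.4],
  [0,0,0.25],
  [0,0,0.18],
  [0,0,0.12],
  [0,0,0.07],
  [0,0,0],
], roll=[0,0,0,0,0,0,0,0,0,0], claw=[0.12,0.12,0.12,0.12,0.12,0.12,0.12,0.12,0.12,0.12])

```text
clock: 31.7
eef_pos: [0.6341, 0.1366, 0.0487]
orientation: [2.221, 2.222, 0.0]
ft_force: [-0.0, 0.4, -1.1]
grip_width: 0.0232
gripper_force: 29.5
```

Emit:
move_arm([
  [0,0,0.03],
  [0,0,0.02],
  [0,0,0],
  [0,0,0],
  [0,0,0],
  [0,0,0],
  [0,0,0],
  [0,0,0],
  [0,0,0],
  [0,0,0],
], roll=[0,0,0,0,0,0,0,0,0,0], claw=[0.12,0.12,0.12,0.12,0.22,0.35,0.5,0.75,1,1])

```text
clock: 32.7
eef_pos: [0.634, 0.1366, 0.0464]
orientation: [-2.221, -2.222, 0.0]
ft_force: [-0.3, 0.5, 0.4]
grip_width: 0.0836
gripper_force: 0.0
```

Emit:
move_arm([
  [0,0,-0.2],
  [0,0,-0.5],
  [0,0,-0.8],
  [0,0,-0.9],
  [0,0,-0.7],
  [0,0,-0.4],
  [0.15,-0.25,0],
  [0.25,-0.4,0],
  [0.35,-0.6,0],
  [0.35,-0.6,0],
], roll=[0,0,0,0,0,0,0,0,0,0], claw=[1,1,1,1,1,1,1,1,1,1])

```text
clock: 33.7
eef_pos: [0.558, 0.1812, 0.1853]
orientation: [-2.22, -2.22, 0.003]
ft_force: [0.3, 0.5, 0.4]
grip_width: 0.0851
gripper_force: 0.0
```

Emit:
move_arm([
  [0.4,-0.6,0],
  [0.4,-0.6,0],
  [0.4,-0.6,0],
  [0.4,-0.6,0],
  [0.3,-0.4,0],
  [0.2,-0.3,0],
  [0.1,-0.1,0],
  [0,0,0],
  [0,0,0],
  [0,0,0],
], roll=[0,0,0,0,0,0,0,0,0,0], claw=[1,1,1,1,1,1,1,1,1,1])

```text
clock: 34.7
eef_pos: [0.4326, 0.2681, 0.1863]
orientation: [2.222, 2.221, -0.0]
ft_force: [-0.1, -0.3, 0.6]
grip_width: 0.0854
gripper_force: 0.0
```

```bash
python3 chk.py .6645 -.117 .096 .654 -.0298 .084 .644 .056 .072 .634 .1362 .06 .453 -.179 .05
python3 - <<'E'
from h import *
p,_=grab_frame("top");cv2.imwrite("pics/t9.png",cv2.resize(p[110:260,120:380],None,fx=3,fy=3,interpolation=cv2.INTER_CUBIC))
p,_=grab_frame("scene");cv2.imwrite("pics/s9.png",cv2.resize(p[150:260,150:350],None,fx=4,fy=4,interpolation=cv2.INTER_CUBIC));print(read_state()["clock"],read_state()["eef_pos"])
E
```

```text
top 211 [ 0.6636 -0.1156] 0.0476 z 0.0986
scene 175 [ 0.6656 -0.1159] 0.0535 z 0.0966
top 147 [ 0.6525 -0.0276] 0.04 z 0.0861
scene 120 [ 0.6564 -0.0296] 0.0435 z 0.0844
top 92 [0.6426 0.0519] 0.0316 z 0.0744
scene 74 [0.6465 0.0528] 0.0326 z 0.0728
top 52 [0.6328 0.1363] 0.0233 z 0.0615
scene 45 [0.6361 0.1351] 0.0245 z 0.0609
top 119 [ 0.4526 -0.1796] 0.0369 z 0.0528
scene 63 [ 0.456 -0.176] 0.0407 z 0.0498
34.9 [0.43228449 0.26829883 0.18642733]
```

View pics/t9.png

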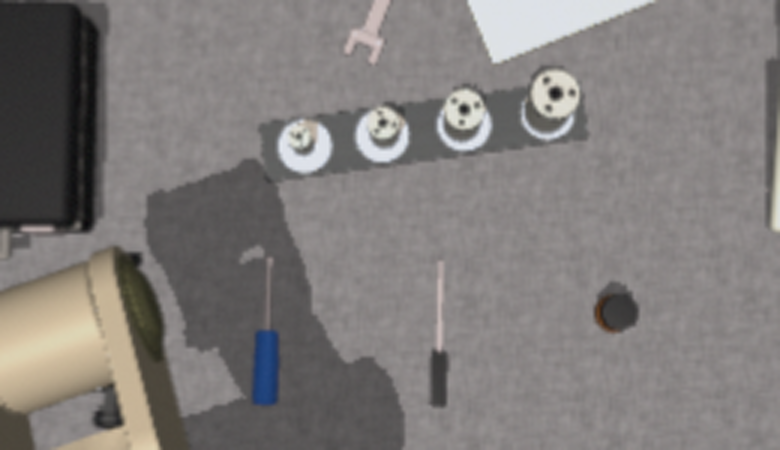

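View pics/s9.png

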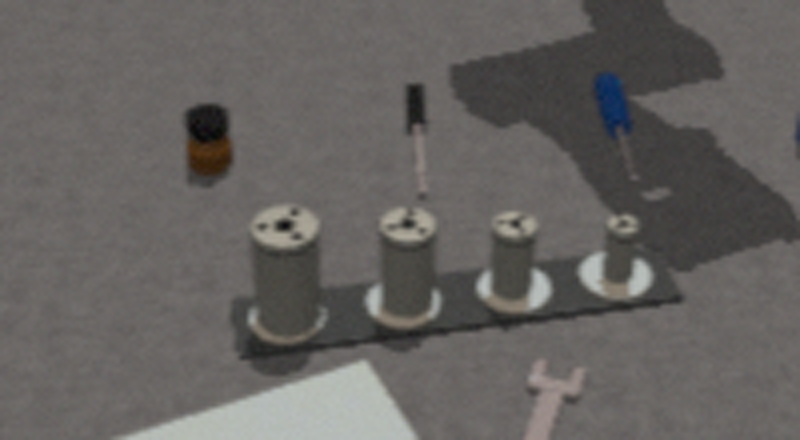

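The pictures show a, b, c and d upright from the meter end on their discs. In the scene crop their tops are at (285,225), (408,222), (515,225) and (624,225). Each axis is within about 4 mm of its disc centre, against the 12 mm allowed. The jar has not moved, and the gripper is open and clear.

```bash
python3 -c "from bench import *;print(sign_off())"
```

```text
the job is handed in; nothing more can be done
None
```

The four inserts stand upright on their discs, largest to smallest from the readout end, each within about 4 mm of its disc centre; the jar is where it was, the gripper is clear, and the job was handed in at about 35 s (verdict not shown).

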